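# Key and fit the tube tumbler's rotor

## Robot

A 6-joint arm with a two-finger parallel gripper is mounted at the origin on the work surface. World frame = base frame: x ahead of the robot, y to its left, z up, the work surface at z = 0. Lengths are in mm, angles in rad, forces in N, time in s.
With the tool pointing down it reaches from about 275 to 1000 mm from the base axis. Payload 8.4 kg.
Tool frame: the origin (TCP) lies at the very end of the fingers, on their centre line; the grasp point (between the pads) lies 19 mm behind it; z points along the fingers, x is the direction in which the jaws open and shut, and the axes are right-handed (so a half turn about z gives the same grasp; the last joint's range is limited). The gripper opens to 85 mm and grips with 20 to 120 N. Pads are 22 mm wide; open, the fingers measure 114 mm over their backs; the gripper's body (76 mm by 85 mm) begins 54 mm behind the grasp point. The pads swing forward as they close: fully open they stand 13 mm farther back than shut.
Start: joints at [1.178, 0.353, 1.633, -0, 1.155, -0.002], TCP at [238.079, 577.881, 231.281] pointing down, gripper open.
Joint ranges: [-2.63, 2.63], [-0.92, 2.1], [0.06, 2.66], [-1.3, 4.44], [0, 2.69], [-3.02, 3.02]. Speed limits (rad/s): [2.22, 2.22, 2.79, 3.14, 3.14, 3.14].

## Interface

Orientations are given as [roll, pitch, yaw] about the fixed x, y, z axes, in that order (R = Rz(yaw) Ry(pitch) Rx(roll)).
In Python, from rig import r gives the robot as it stands. The module is installed in compiled form; this text tells all that it offers.
- The arm moves only by the tool apply_moves, never from a script. Its argument "targets" is a list that holds one entry, the list of rows, each a list of 7 numbers: the gripper's target within -1 to 1 (fully open at 1, half-way at 0, shut at -1), then the shift along the tool's x, y, z in cm, then the turn, a rotation vector about the tool's x, y, z in degrees. A call has 1 to 8 rows; each row is the pose to reach, as a shift and turn from the pose measured when the call began, along the tool's axes at that moment; what a row does not reach only later rows make up. A row lasts 1/10 s, in which the tool goes at most 50 mm and 8.59 degrees, less where a joint would pass 70% of its speed; a pose out of reach is approached as far as the arm can. A call with a gripper value outside its range is refused whole. The fingers move at their own pace and stop on an object; "newtons" is the grip in N (left out, the last holds). Time passes only in rows, so rows that repeat a pose let the fingers close. It gives the time, the measured TCP pose, the force and the opening at its end, in the units of the state.
- r.sense(): the state, without advancing time (a new reading comes with each control period).
- r.grab_frame(name): name is "scene" or "top" or "wrist"; returns a dict with "pixels" (384x512x3 uint8, red, green, blue), "fov_y" (degrees; the focal length in pixels is half the picture's height over the tangent of half this angle, whatever the lens; pixels are square), "cx", "cy" (the principal point, pixels), "R" (3x3) and "t" (3): a world point X has camera coordinates R X + t; the wrist camera has in their place "mount" (4x4, takes a point from camera to tool coordinates, whose origin is the TCP and whose axes are the tool frame's). Camera axes: x right, y down, z forward; pixel columns grow to the right and rows downward; lengths in mm; the calibration is good to about 2 mm. A picture is of the moment at which its call begins: read the wrist's pose just before it. There is no depth.
- r.sign_off(): hands the job in, once; it reports no verdict.
The state is a dict: "clock": time; "qpos": joint angles; "qvel": joint speeds; "joint_efforts": joint torques, N m; "eef_pos": TCP position; "tcp_rot": TCP orientation; "contact_force": force on the tool from outside, world axes, zero at the start; "wrist_torque": the same for the moment, N m; "opening": opening from 0.0 (shut) to 1.0 (fully open).
Only numpy, scipy, OpenCV 4.12 (cv2) and the standard library are available. Lean on these libraries where they do the work, as an engineer would, in place of code of your own. Each camera call takes 0.05 s, during which the arm holds its last target. There are 200 camera calls.

## Task

Fit the rotor to the tube tumbler: lay the long key into the slot on top of the drive shaft so that it sits down on the slot's floor, then lift the rotor off its stand and slide it along the shaft, keyway over the key, fully home against the shoulder, where its rear flange presses in the lever of the rotor switch. Leave the rotor hanging on the shaft with the key under it, and leave the short key and the other things on the bench where they are.

Things in the scene. Friction and masses are not known exactly. Their poses are not given: they have to be found in the camera images.
- drive: tumbler drive unit, fixed: white box 130 x 165 x 170 mm high on rubber feet (with its knob 187 mm), a steel shaft standing level out of one end. Origin on the bench straight under the shaft's shoulder; y along the shaft, out of the box to the free end, z up. The box begins 45 mm behind the shoulder
- shoulder (a point): on the shaft's axis at the shoulder (collar 50 mm across) where the rotor's back face stops, 120 mm above the bench; axes as the drive's (y outwards along the shaft). The shaft is 36 mm in diameter and stands 80 mm out from here, its last 3.5 mm tapered to 29 mm
- key_slot (a point): centre of the floor of the slot in the top of the shaft, 38 mm out from the shoulder, 13 mm above the shaft's axis; axes as the drive's. The slot is 68 mm long (y, closed at both ends) and 12 mm wide; its floor is 5 mm below the top of the shaft, 4 mm below the slot's own edges, which are bevelled 1.5 mm
- shaft_tip (a point): centre of the shaft's free end, on its axis; axes as the drive's
- rotor: loose aluminium rotor, about 0.6 kg, lying bore level, keyway up, in the stand. Origin: centre of its back face, on the bore's axis; y along the bore away from the back face, z to the keyway, x along the carrier bar. Flange 90 mm across (y 0 to 8 mm), round barrel 66 mm across (y to 72). Fully home on the shaft, its origin is at the shoulder and its axes are parallel to the drive's
- rotor_grip (a point): on the bore's axis in the middle of the free barrel (rotor y = 36 mm), at about the rotor's centre of mass; axes as the rotor's. The barrel, 66 mm across in x, can be gripped here from above: 52 mm of its length is free between flange and bar
- stand: fixed white rotor stand: foot 90 x 66 mm and two upright vee plates 56 mm wide under the barrel; their tops are 66 mm above the bench, 19 mm below the axis of the rotor lying in them (85 mm above the bench). Origin on the bench below the rotor's back face; axes as the rotor's
- long_key: loose steel key, the longer of two on the bench mat: a square bar 10 x 10 mm, 64 mm long along its y axis, 50 g. Origin: centre of its underside; z up. In the slot its top stands 5 mm proud of the top of the shaft
- key_center (a point): centre of the long key's volume, 5 mm above its underside
- short_key: the other loose key on the mat, 10 x 10 mm and only 40 mm long, for another machine; leave it. Origin: centre of its underside
- bench_mat: blue bench mat, fixed, 240 x 150 mm, 3 mm thick, on which the two keys lie about 90 mm apart. Origin: centre of its underside
- switch_lever (a joint): hinged roller lever of the rotor switch beside the shaft, on the drive's +x side: 0 swung out (roller's front 14 mm ahead of the shoulder's plane, 38 mm from the shaft's axis), grows as the roller is pushed towards the drive; about 0.3 rad with the rotor fully home. Sprung, takes under 1 N
- lever_roller (a point): middle of the lever's small roller, 8 mm in diameter
- tube_rack: loose white rack with capped tubes, 75 x 190 mm, 111 mm high; leave it. Origin: centre of its underside
- reagent_bottle: loose amber bottle, 72 mm across, 150 mm high; leave it. Origin: centre of its underside
- screwdriver: loose screwdriver, 190 mm long, 30 mm high at most, lying on the bench between the robot and the shaft's free end; leave it
- rotor_bore (a point): on the bore's axis at the rotor's outer end (rotor y = 72 mm). Bore 39 mm, right through, flared by 3 mm at the back; keyway 13 mm wide along the whole bore, its roof 25.5 mm from the axis. The carrier bar crosses this end: 190 mm long in x, 12 mm in y (60 to 72), 30 mm in z; its two tube clips reach to y = 98

How it is judged:
By the outcome, as a careful person would: the job done as asked, in the order asked, and still so for the second after the job is handed in, with the robot touching nothing.
It also fails if it takes over 69 s, if anything falls off the work surface, if the arm or the gripper's body presses on something with over 40 N, if the wrist force passes 120 N, or if a joint passes its speed limit or range.

## Working session

There is one attempt and no reset: what is moved stays moved. The work goes in short steps, Python scripts to look and compute and a tool call to move; the robot and the scene stay as the last step left them, time stands still between calls to the robot, and variables do not carry over. Pictures are saved under pics/ and viewed, about 8 in all and at most 12, crops included, and the job is handed in when it is done.

Besides the shell and the picture viewer there is one more tool, called as name(argument=value, ...), one argument or row to a line, values as JSON. apply_moves: Moves the arm, as the interface text tells. Its arguments: {"type":"object","properties":{"targets":{"type":"array"},"newtons":{"type":"number"}},"required":["targets"]}

```bash
mkdir -p pics; cat > h.py <<'E'
import numpy as np, cv2
from rig import r
from scipy.spatial.transform import Rotation as Ro
def tool(s=None):
    s=s or r.sense(); T=np.eye(4)
    T[:3,:3]=Ro.from_euler('xyz',s['tcp_rot']).as_matrix(); T[:3,3]=s['eef_pos']; return T
def cam(n):
    T=tool(); f=r.grab_frame(n); 
    if 'mount' in f:
        M=np.linalg.inv(T@np.array(f['mount'])); f['R']=M[:3,:3]; f['t']=M[:3,3]
    f['R']=np.array(f['R']);f['t']=np.array(f['t'])
    f['f']=192/np.tan(np.radians(f['fov_y']/2)); f['T']=T; return f
def proj(f,X):
    c=np.atleast_2d(X)@f['R'].T+f['t']; return np.c_[f['cx']+f['f']*c[:,0]/c[:,2],f['cy']+f['f']*c[:,1]/c[:,2]]
def ray(f,p):
    p=np.atleast_2d(p).astype(float); d=np.c_[(p[:,0]-f['cx'])/f['f'],(p[:,1]-f['cy'])/f['f'],np.ones(len(p))]
    return -f['R'].T@f['t'], d@f['R']
def onz(f,p,z):
    o,d=ray(f,p); return o+d*((z-o[2])/d[:,2])[:,None]
def save(f,n,crop=None,s=1):
    im=f['pixels'][:,:,::-1]
    if crop: im=im[crop[1]:crop[3],crop[0]:crop[2]]
    cv2.imwrite('pics/'+n,cv2.resize(im,None,fx=s,fy=s,interpolation=cv2.INTER_CUBIC))
E
python3 - <<'E'
from h import *
s=r.sense(); print({k:np.round(v,3) for k,v in s.items()})
for n in('scene','top','wrist'):
    f=cam(n); np.save('pics/%s0.npy'%n,f,allow_pickle=True); save(f,n+'0.png',s=1.5)
    print(n,f['fov_y'],f['cx'],f['cy'],-f['R'].T@f['t'],f['R'][2])
E
```

```text
{'clock': np.float64(0.0), 'qpos': array([ 1.178,  0.354,  1.634, -0.   ,  1.155, -0.002]), 'qvel': array([ 0.001,  0.   ,  0.001, -0.001, -0.001,  0.001]), 'joint_efforts': array([-3.0000e-03, -6.0525e+01, -3.4206e+01, -0.0000e+00,  1.0000e-02,
        0.0000e+00]), 'eef_pos': array([237.892, 577.42 , 230.533]), 'tcp_rot': array([3.142e+00, 1.000e-03, 1.180e+00]), 'contact_force': array([ 0.018,  0.098, -0.204]), 'wrist_torque': array([ 0.002, -0.015,  0.044]), 'opening': np.float64(0.999)}
scene 46.28306387318033 250.22703489043815 192.687864295305 [1236.07814918  508.15805777  714.80939563] [-0.67095919 -0.43109691 -0.60329862]
top 55.27578853846603 248.7231711360087 193.1771874356721 [466.42377198  95.64588229 980.1290402 ] [ 0.13697239  0.01250807 -0.99049589]
wrist 59.25507275890446 250.34132107575854 194.0190860001311 [169.48283937 606.20204705 372.85377033] [ 0.27299476 -0.11259564 -0.95540362]
```

View pics/top0.png

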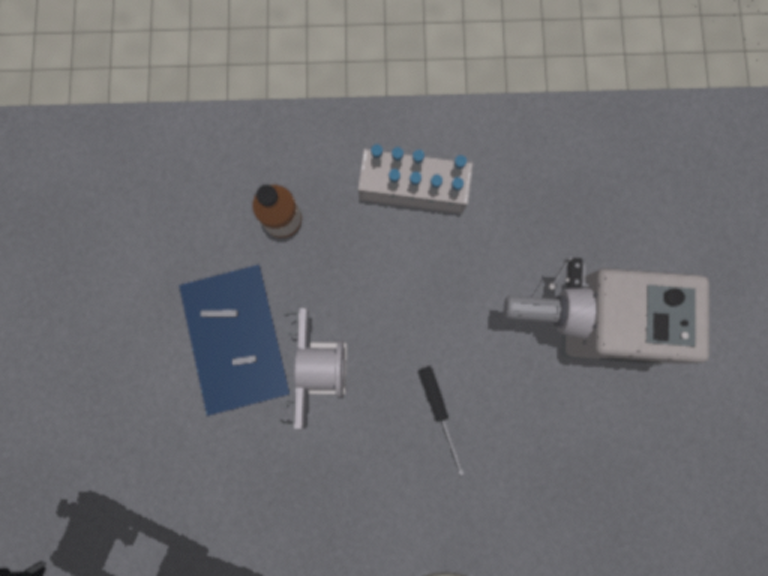

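View pics/scene0.png

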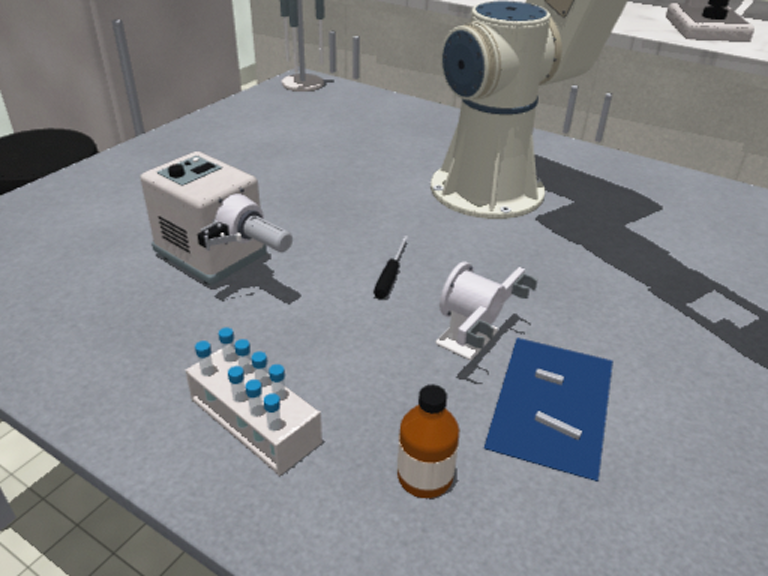

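The top view shows the long key at about (219,314) and the short key at (244,360). The rotor is at (318,369) with its bar towards the mat, and the shaft runs from (507,308) to the collar at (565,312). The scene view agrees: the rotor's bar end faces the mat, and the shaft points towards the rotor side.

```bash
python3 - <<'E'
from h import *
f=np.load('pics/top0.npy',allow_pickle=True).item(); im=f['pixels']
hsv=cv2.cvtColor(im,cv2.COLOR_RGB2HSV)
blue=((hsv[...,0]>100)&(hsv[...,0]<125)&(hsv[...,1]>120)).astype('u1')
blue[:170]=0
c=max(cv2.findContours(blue,0,2)[0],key=cv2.contourArea); hull=cv2.convexHull(c)
m=np.zeros_like(blue); cv2.fillPoly(m,[hull],1); m=cv2.erode(m,np.ones((5,5)))
key=((im.min(2)>90)&(m>0)).astype('u1')
print('mat',np.round(onz(f,cv2.boxPoints(cv2.minAreaRect(c)),3)[:,:2]))
for k in cv2.findContours(key,0,1)[0]:
    if cv2.contourArea(k)<20: continue
    b=onz(f,cv2.boxPoints(cv2.minAreaRect(k)),13)[:,:2]
    e=np.linalg.norm(b[1]-b[0]),np.linalg.norm(b[2]-b[1]); d=b[1]-b[0] if e[0]>e[1] else b[2]-b[1]
    print('key',np.round(b.mean(0),1),np.round(e,1),'dir',np.degrees(np.arctan2(d[1],d[0]))%180)
q=lambda *a:np.array(a)/1.5
print('shaft tip edges z120',onz(f,[q(507,299),q(507,318),q(562,299),q(562,321)],125).round(0))
print('collar',onz(f,[q(565,291),q(563,334),q(592,290),q(592,334)],125).round(0))
print('box top',onz(f,[q(600,271),q(708,276),q(708,360),q(598,358)],165).round(0))
print('bar top',onz(f,[q(299,310),q(307,310),q(294,427),q(303,427)],100).round(0))
print('barrel',onz(f,[q(308,348),q(297,389),q(339,349),q(338,389)],95).round(0))
print('flange',onz(f,[q(345,344),q(343,396)],85).round(0))
E
```

```text
mat [[433. 406.]
 [433. 406.]
 [433. 406.]
 [433. 406.]]
shaft tip edges z120 [[ 566. -102.  125.]
 [ 536. -101.  125.]
 [ 564. -188.  125.]
 [ 530. -185.  125.]]
collar [[ 576. -193.  125.]
 [ 509. -185.  125.]
 [ 577. -235.  125.]
 [ 509. -230.  125.]]
box top [[ 600. -234.  165.]
 [ 589. -393.  165.]
 [ 465. -380.  165.]
 [ 471. -221.  165.]]
bar top [[558. 227. 100.]
 [558. 214. 100.]
 [374. 235. 100.]
 [374. 221. 100.]]
barrel [[497. 213.  95.]
 [432. 231.  95.]
 [494. 163.  95.]
 [431. 166.  95.]]
flange [[502. 154.  85.]
 [419. 158.  85.]]
```

```bash
python3 - <<'E'
from h import *
f=np.load('pics/top0.npy',allow_pickle=True).item()
a=f['pixels'][170:300,100:490,::-1][:, :]
L=f['pixels'][190:300,110:260,::-1]; R=f['pixels'][160:270,320:470,::-1]
cv2.imwrite('pics/tc.png',cv2.resize(np.vstack([L,R]),None,fx=2.7*2/2,fy=2.7,interpolation=cv2.INTER_CUBIC)) 
cv2.imwrite('pics/tc.png',cv2.resize(np.hstack([L,R]),None,fx=2.66,fy=2.66,interpolation=cv2.INTER_CUBIC))
E
```

```text
(no output)
```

View pics/tc.png

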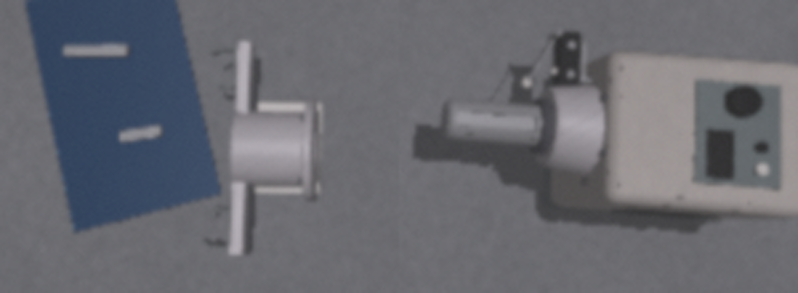

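The crop shows the long key from (63,50) to (128,50) and the short key at (140,132). The lever roller is near (525,83), on the shaft's upper side in the image (world +x). The mat mask failed, so I'll redo the key measurement from the crop pixels and go look from close by.

```bash
cat >> h.py <<'E'
def go(pos,yaw):
    "shift cm and turn deg in tool axes to reach pos pointing down with yaw"
    T=tool(); R2=Ro.from_euler('xyz',[np.pi,0,yaw]).as_matrix()
    d=T[:3,:3].T@(np.array(pos)-T[:3,3])/10; w=np.degrees(Ro.from_matrix(T[:3,:3].T@R2).as_rotvec())
    print('shift cm',d.round(2),'turn',w.round(2))
def keys(f,z,thr=90,rng=None):
    im=f['pixels'].astype(int); m=((im.max(2)-im.min(2)<35)&(im.min(2)>thr)).astype('u1'); out=[]
    for k in cv2.findContours(m,0,1)[0]:
        if cv2.contourArea(k)<25: continue
        b=onz(f,cv2.boxPoints(cv2.minAreaRect(k)),z)[:,:2]
        u,v=b[1]-b[0],b[2]-b[1]
        if np.linalg.norm(u)<np.linalg.norm(v): u,v=v,u
        L,W=np.linalg.norm(u),np.linalg.norm(v)
        if 30<L<85 and W<25: out.append((b.mean(0).round(1),L.round(1),W.round(1),(np.degrees(np.arctan2(u[1],u[0]))%180).round(1),cv2.minAreaRect(k)))
    return out
E
python3 - <<'E'
from h import *
f=np.load('pics/top0.npy',allow_pickle=True).item()
for k in keys(f,13): print(k)
c=lambda x,y:(x/2.66+110,y/2.66+190)
p=onz(f,[c(63,50),c(128,50),c(120,136),c(160,130)],13);print(p.round(1))
k=p[:2].mean(0); print(k)
go([k[0],k[1],130],0)
E
```

```text
[[564.7 414.7  13. ]
 [563.4 349.4  13. ]
 [478.3 356.1  13. ]
 [483.4 316.5  13. ]]
[564.07417231 382.02795316  13.        ]
shift cm [-5.64 37.6  10.08] turn [4.000e-02 5.000e-02 6.761e+01]
```

apply_moves(
  targets=[
    [[1,-0.7,4.7,1,0,0,8.45],[1,-1.4,9.4,2,0,0,16.9],[1,-2.1,14.1,3,0,0,25.3],[1,-2.8,18.8,4,0,0,33.8],[1,-3.5,23.5,5,0,0,42.2],[1,-4.2,28.2,6,0,0,50.7],[1,-4.9,32.9,7,0,0,59.1],[1,-5.6,37.6,8,0,0,67.6]],
  ],
  newtons=60,
)

```text
clock: 0.95
eef_pos: [565.6, 381.1, 150.1]
tcp_rot: [3.14, 0.001, -0.006]
contact_force: [1.1, 0.6, -0.2]
opening: 1.0
```

apply_moves(
  targets=[
    [[1,0,0,0,0,0,0],[1,0,0,0,0,0,0]],
  ],
)

```text
clock: 1.15
eef_pos: [566.0, 380.0, 149.2]
tcp_rot: [3.14, 0.002, -0.007]
contact_force: [-0.7, 0.1, -0.3]
opening: 1.004
```

```bash
python3 - <<'E'
from h import *
print(r.sense()['eef_pos'],r.sense()['tcp_rot']); f=cam('wrist'); save(f,'w1.png',s=1.5)
np.save('pics/w1.npy',f,allow_pickle=True)
for k in keys(f,13): print(k)
print(proj(f,[[564,414,13],[564,350,13],[564,382,13]])*1.5)
go([564,382,130],0)
E
```

```text
[565.9747846  379.98060209 149.22485734] [ 3.13974491e+00  2.20231910e-03 -7.20809523e-03]
(array([441.1, 284.2]), np.float64(75.5), np.float64(17.2), np.float64(59.1), ((117.36123657226562, 280.26318359375), (19.283607482910156, 69.44671630859375), 27.80146026611328))
(array([485.2, 339.3]), np.float64(42.9), np.float64(13.0), np.float64(98.1), ((158.64158630371094, 226.0865478515625), (45.587303161621094, 14.547713279724121), 76.4295654296875))
(array([567.6, 385. ]), np.float64(64.7), np.float64(9.9), np.float64(90.0), ((251.0, 175.0), (74.0, 12.0), 90.0))
[[369.60461854 213.06478883]
 [370.70277254 322.23558304]
 [370.1717914  269.44915026]]
shift cm [-0.11 -0.11  1.97] turn [ 0.08  0.11 -0.3 ]
```

View pics/w1.png

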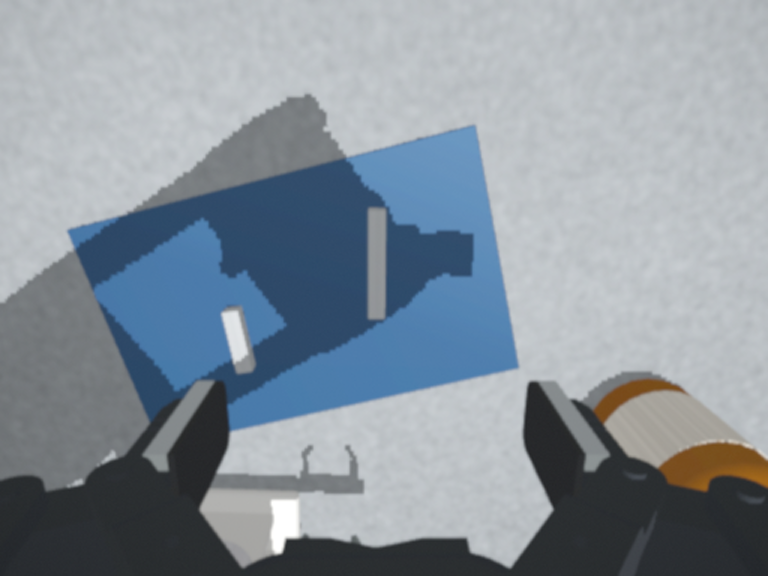

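The long key spans (376,207) to (376,320) in the wrist view. It measures 64.7 x 9.9 mm at (567.6, 385.0), parallel to world y, which agrees with the size given. The bottle stands close to the right finger, so I'll descend with the gripper part closed.

apply_moves(
  targets=[
    [[-0.2,0.16,-0.5,3,-0.1,0,0.3],[-0.2,0.16,-0.5,6,-0.1,0,0.3],[-0.2,0.16,-0.5,9,-0.1,0,0.3],[-0.2,0.16,-0.5,11,-0.1,0,0.3],[-0.2,0.16,-0.5,12,-0.1,0,0.3],[-0.2,0.16,-0.5,12,-0.1,0,0.3],[-0.2,0.16,-0.5,12,-0.1,0,0.3]],
  ],
)

```text
clock: 1.9
eef_pos: [566.6, 386.8, 30.8]
tcp_rot: [3.139, 0.001, -0.009]
contact_force: [0.4, -0.1, 0.4]
opening: 0.399
```

```bash
python3 - <<'E'
from h import *
f=cam('wrist'); save(f,'w2.png',s=1.5)
for k in keys(f,13): print(k)
go([567.6,385,8],0); print(r.sense()['opening'])
E
```

```text
(array([597.2, 372.7]), np.float64(30.9), np.float64(8.5), np.float64(103.5), ((305.70849609375, 264.759033203125), (51.83283233642578, 16.442054748535156), 77.73522186279297))
(array([538.3, 373.2]), np.float64(31.1), np.float64(8.6), np.float64(75.4), ((194.8953094482422, 264.7815856933594), (16.78194236755371, 52.04526138305664), 12.264772415161133))
(array([567.4, 385.3]), np.float64(66.0), np.float64(10.3), np.float64(90.0), ((249.5, 241.0), (116.0, 21.0), 90.0))
shift cm [0.07 0.17 2.32] turn [ 0.11  0.01 -0.55]
0.3999372368214608
```

View pics/w2.png

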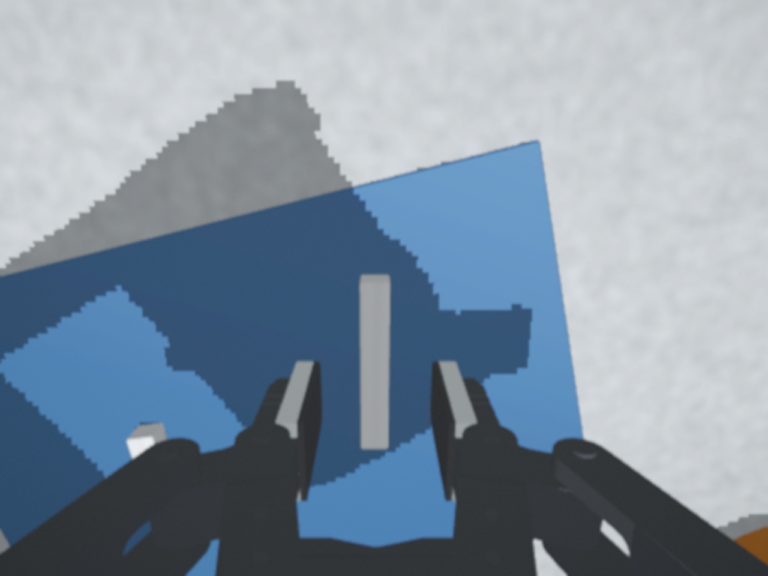

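The key lies centred between the pads, spanning (375,275) to (375,450). I'll descend until the tips stand 5 mm above the mat, then grip.

apply_moves(
  targets=[
    [[-0.2,0.07,0.17,1.0,0.1,0,-0.5],[-0.2,0.07,0.17,1.8,0.1,0,-0.5],[-0.2,0.07,0.17,2.3,0.1,0,-0.5],[-0.2,0.07,0.17,2.3,0.1,0,-0.5],[-0.2,0.07,0.17,2.3,0.1,0,-0.5]],
  ],
)

```text
clock: 2.45
eef_pos: [567.6, 384.9, 8.0]
tcp_rot: [3.141, 0.001, -0.001]
contact_force: [0.7, 0.1, -0.0]
opening: 0.395
```

```bash
python3 - <<'E'
from h import *
go([567.6,385,8],0); print(r.sense()['eef_pos'],r.sense()['tcp_rot'])
E
```

```text
shift cm [-0.   -0.01 -0.  ] turn [ 0.02  0.04 -0.06]
[567.6035989  384.89605219   7.9507641 ] [ 3.14118549e+00  6.41232262e-04 -1.11326609e-03]
```

apply_moves(
  targets=[
    [[-1,0,0,0,0,0,0],[-1,0,0,0,0,0,0],[-1,0,0,0,0,0,0],[-1,0,0,0,0,0,0],[-1,0,0,-1,0,0,0],[-1,0,0,-4,0,0,0],[-1,0,0,-8,0,0,0],[-1,0,0,-12,0,0,0]],
  ],
  newtons=60,
)

```text
clock: 3.25
eef_pos: [567.2, 384.7, 129.3]
tcp_rot: [3.141, 0.002, -0.001]
contact_force: [0.2, 0.3, -0.5]
opening: 0.085
```

apply_moves(
  targets=[
    [[-1,0,0,-3,0,0,0],[-1,0,2,-5,0,0,0],[-1,0,7,-8,0,0,0],[-1,-0.2,12,-10,0,0,0.5],[-1,-0.4,17,-10,0,0,1],[-1,-0.6,22,-10,0,0,1.5],[-1,-0.9,27,-10,0,0,2],[-1,-1.2,32,-10,0,0,2.5]],
  ],
)

```text
clock: 4.05
eef_pos: [555.2, 74.5, 230.5]
tcp_rot: [3.141, 0.001, -0.045]
contact_force: [0.7, -0.3, -0.8]
opening: 0.086
```

```bash
python3 - <<'E'
from h import *
go([548,-124,210],-0.05); s=r.sense();print(s['eef_pos'],s['tcp_rot'],s['opening'])
E
```

```text
shift cm [ 0.17 19.86  2.07] turn [0.06 0.04 0.31]
[555.19407969  74.49098582 230.46708262] [ 3.14060086e+00  6.31190912e-04 -4.46633632e-02] 0.08604005778500413
```

apply_moves(
  targets=[
    [[-1,0.1,4.5,0,0,0,0.3],[-1,0.1,9,0,0,0,0.3],[-1,0.1,13,0,0,0,0.3],[-1,0.1,15,0,0,0,0.3],[-1,0.1,15,0,0,0,0.3],[-1,0.1,15,0,0,0,0.3],[-1,0.1,15,0,0,0,0.3]],
  ],
)

```text
clock: 4.75
eef_pos: [549.5, -74.5, 230.8]
tcp_rot: [3.141, 0.001, -0.049]
contact_force: [0.1, -0.1, -0.6]
opening: 0.088
```

```bash
python3 - <<'E'
from h import *
f=cam('wrist'); save(f,'w3.png',s=1.5); np.save('pics/w3.npy',f,allow_pickle=True)
print(f['T'].round(3),r.sense()['contact_force'])
E
```

```text
[[ 9.99000e-01 -4.90000e-02 -1.00000e-03  5.49486e+02]
 [-4.90000e-02 -9.99000e-01 -1.00000e-03 -7.44880e+01]
 [-1.00000e-03  1.00000e-03 -1.00000e+00  2.30815e+02]
 [ 0.00000e+00  0.00000e+00  0.00000e+00  1.00000e+00]] [-0.10764719 -0.11662465 -1.56772169]
```

View pics/w3.png

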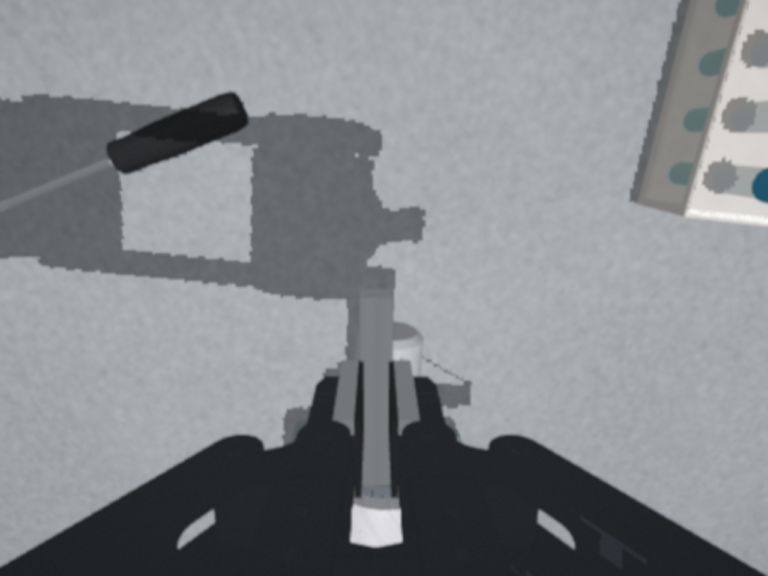

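The key is held straight and level along tool y, its near end at (376,290). The shaft is hidden behind the fingers at (400,345). If the tool goes on over the box (fingertips at 230 mm, above its 187), the camera will stand over the slot.

apply_moves(
  targets=[
    [[-1,0,4.5,0,0,0,0],[-1,0,9,0,0,0,0],[-1,0,12,0,0,0,0],[-1,0,13,0,0,0,0],[-1,0,13,0,0,0,0],[-1,0,13,0,0,0,0]],
  ],
)

```text
clock: 5.4
eef_pos: [543.3, -202.8, 230.7]
tcp_rot: [-3.142, 0.001, -0.048]
contact_force: [-0.3, 0.2, 0.1]
opening: 0.09
```

```bash
python3 - <<'E'
from h import *
f=cam('wrist'); save(f,'w4.png',s=1.5); np.save('pics/w4.npy',f,allow_pickle=True)
print(f['T'].round(3),r.sense()['contact_force'])
E
```

```text
[[ 9.99000e-01 -4.80000e-02 -1.00000e-03  5.43263e+02]
 [-4.80000e-02 -9.99000e-01  0.00000e+00 -2.02803e+02]
 [-1.00000e-03 -0.00000e+00 -1.00000e+00  2.30704e+02]
 [ 0.00000e+00  0.00000e+00  0.00000e+00  1.00000e+00]] [-1.18554854 -0.72242934 -0.14238561]
```

View pics/w4.png

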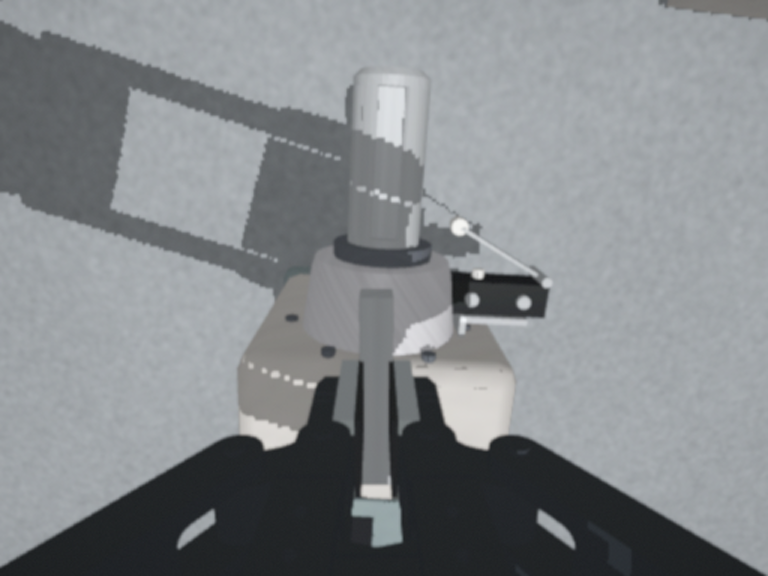

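The slot shows clearly from (391,86) down to about (390,240), the black shoulder ring is at row 245, and the lever roller is at (460,227). I'll take an enhanced crop for the slot edges.

```bash
python3 - <<'E'
from h import *
f=np.load('pics/w4.npy',allow_pickle=True).item()
im=f['pixels'][40:180,215:305,::-1]
lab=cv2.cvtColor(im,cv2.COLOR_BGR2LAB); lab[...,0]=cv2.createCLAHE(6,(3,3)).apply(lab[...,0])
a=cv2.resize(cv2.cvtColor(lab,cv2.COLOR_LAB2BGR),None,fx=4.2,fy=4.2,interpolation=cv2.INTER_CUBIC)
b=cv2.resize(im,None,fx=4.2,fy=4.2,interpolation=cv2.INTER_CUBIC)
cv2.imwrite('pics/w4c.png',np.hstack([a,b]))
E
```

```text
(no output)
```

View pics/w4c.png

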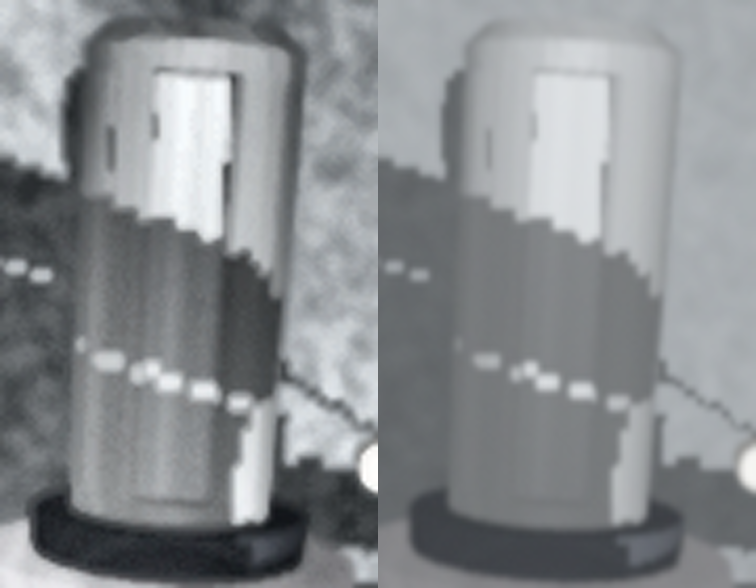

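```bash
python3 - <<'E'
from h import *
f=np.load('pics/w4.npy',allow_pickle=True).item()
c=lambda x,y:((x+.5)/4.2-.5+215,(y+.5)/4.2-.5+40)
P=onz(f,[c(155,70),c(236,70),c(140,498),c(211,498)],137); print('slot',P.round(1))
a,b=P[:2].mean(0),P[2:].mean(0); print('far',a,'near',b,'len',np.linalg.norm(a-b),'W',P[1,0]-P[0,0],P[3,0]-P[2,0],'yaw',np.arctan2(-(a-b)[0],(a-b)[1]),'ctr',(a+b)/2)
S=onz(f,[c(85,150),c(295,150),c(72,480),c(270,480)],124); print('sil',S.round(1),S[:2].mean(0),S[2:].mean(0))
# key in hand: near end top edge and -y end, at top face z = tcp+5
T=f['T']; zt=T[2,3]+5
K=onz(f,np.array([[361,291],[392,291],[361,484],[391,484]])/1.5,zt); K2=(K-T[:3,3])@T[:3,:3]; print('key in tool',K2.round(1))
print('cam',-f['R'].T@f['t'])
E
```

```text
slot [[ 549.8 -106.8  137. ]
 [ 562.4 -107.4  137. ]
 [ 544.2 -173.7  137. ]
 [ 556.2 -174.2  137. ]]
far [ 556.10233051 -107.09139052  137.        ] near [ 550.17380582 -173.96173876  137.        ] len 67.13263645751276 W 12.513794830107258 11.956981718881138 yaw -0.0884258094491548 ctr [ 553.13806816 -140.52656464  137.        ]
sil [[ 537.8 -117.4  124. ]
 [ 572.5 -119.1  124. ]
 [ 532.1 -172.4  124. ]
 [ 567.1 -174.1  124. ]] [ 555.15336739 -118.23136195  124.        ] [ 549.61945637 -173.24488168  124.        ]
key in tool [[ -2.8 -33.   -5. ]
 [  6.  -33.   -5. ]
 [ -3.3  31.9  -5. ]
 [  6.3  31.9  -5. ]]
cam [ 548.24648666 -127.67386811  372.93953981]
```

```bash
python3 - <<'E'
from h import *
go([551.7,-141.3,165],-0.09)
E
```

```text
shift cm [ 0.56 -6.16  6.57] turn [0.01 0.05 2.42]
```

apply_moves(
  targets=[
    [[-1,0.3,-3,0,0,0,1.2],[-1,0.56,-6.16,1,0,0.05,2.4],[-1,0.56,-6.16,4,0,0.05,2.4],[-1,0.56,-6.16,5.8,0,0.05,2.4],[-1,0.56,-6.16,6.57,0,0.05,2.4],[-1,0.56,-6.16,6.57,0,0.05,2.4],[-1,0.56,-6.16,6.57,0,0.05,2.4]],
  ],
)

```text
clock: 6.15
eef_pos: [552.3, -141.1, 165.8]
tcp_rot: [3.141, -0.001, -0.089]
contact_force: [0.7, -1.1, -0.2]
opening: 0.09
```

```bash
python3 - <<'E'
from h import *
go([551.7,-141.3,142.5],-0.09); s=r.sense(); print(s['eef_pos'],s['tcp_rot'],s['contact_force'])
f=cam('wrist'); np.save('pics/w5.npy',f,allow_pickle=True)
im=f['pixels'][110:350,170:330,::-1]; 
cv2.imwrite('pics/w5.png',cv2.resize(im,None,fx=2.5,fy=2.5,interpolation=cv2.INTER_CUBIC))
E
```

```text
shift cm [-0.06  0.03  2.33] turn [ 0.01 -0.05  0.05]
[ 552.28348686 -141.08468958  165.81379303] [ 3.14141523e+00 -8.17264919e-04 -8.91877768e-02] [ 0.67762277 -1.09628162 -0.16785163]
```

View pics/w5.png

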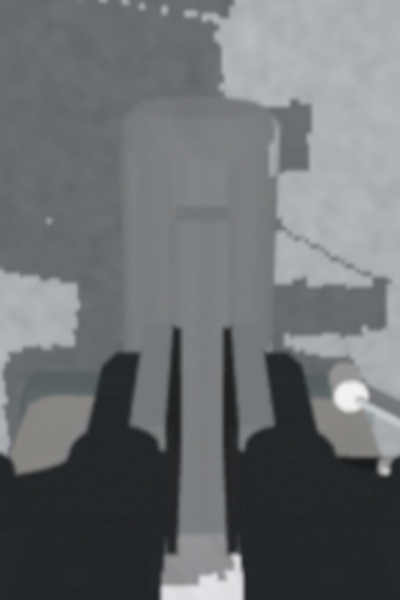

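The key's near end is at row 207 with columns 175 to 230, centred over the shaft (columns 122 to 275). The slot's far end shows faintly near row 160. I'll check both numerically, with a contrast profile.

```bash
python3 - <<'E'
from h import *
f=np.load('pics/w5.npy',allow_pickle=True).item(); g=f['pixels'].astype(float).mean(2)
print('col profile x=246..256 rows145-205'); print(g[145:205,248:256].mean(1).round(0).astype(int))
print('row profile rows 178-188, cols 215-285'); print(g[178:190,215:285].mean(0).round(0).astype(int))
T=f['T']
print('slot far end',onz(f,[[251,174]],137), 'key end top',onz(f,[[251,193]],T[2,3]+5),'key end bottom',onz(f,[[251,198]],T[2,3]-5))
print('predicted slot far from w4 px',proj(f,[[556.1,-107.1,137],[549.8,-106.8,137],[562.4,-107.4,137]]))
E
```

```text
col profile x=246..256 rows145-205
[108 108 108 113 118 119 119 119 119 119 119 120 123 126 127 127 127 126
 126 126 127 127 127 127 127 127 127 128 128 130 131 132 132 132 131 131
 131 131 131 131 131 131 131 131 131 131 130 125 120 118 118 118 119 122
 125 126 127 127 127 127]
row profile rows 178-188, cols 215-285
[108 108 110 113 118 120 123 126 127 126 126 125 124 124 125 125 125 126
 126 127 127 126 126 126 129 129 129 129 130 131 132 133 132 132 132 131
 130 131 131 132 132 132 132 132 131 129 126 125 125 125 126 126 127 127
 127 127 126 125 124 123 122 122 125 129 130 139 157 167 170 173]
slot far end [[ 556.91720389 -107.82847491  137.        ]] key end top [[ 556.81657025 -107.848651    170.81379303]] key end bottom [[ 556.36702458 -113.27412799  160.81379303]]
predicted slot far from w4 px [[249.31157776 172.77799237]
 [237.19921599 173.26515001]
 [261.4335839  172.29044684]]
```

apply_moves(
  targets=[
    [[-1,-0.05,-0.05,0.8,0,0,0],[-1,-0.05,-0.05,1.6,0,0,0],[-1,-0.05,-0.05,2.1,0,0,0],[-1,-0.05,-0.05,2.3,0,0,0],[-1,-0.05,-0.05,2.5,0,0,0],[-1,-0.05,-0.05,2.5,0,0,0]],
  ],
)

```text
clock: 6.8
eef_pos: [552.0, -140.8, 140.8]
tcp_rot: [3.141, -0.001, -0.09]
contact_force: [0.1, -0.7, 0.2]
opening: 0.086
```

apply_moves(
  targets=[
    [[-1,0,0,0.1,0,0,0],[-1,0,0,0.2,0,0,0],[-1,0,0,0.2,0,0,0]],
  ],
)

```text
clock: 7.1
eef_pos: [552.0, -140.8, 138.8]
tcp_rot: [3.141, -0.001, -0.09]
contact_force: [-0.6, 0.1, -0.9]
opening: 0.083
```

The key is already below the slot's edges without any contact force. I'll lower it the last millimetre.

apply_moves(
  targets=[
    [[-1,0,0,0.05,0,0,0],[-1,0,0,0.1,0,0,0],[-1,0,0,0.1,0,0,0]],
  ],
)

```text
clock: 7.4
eef_pos: [552.1, -140.8, 138.3]
tcp_rot: [3.141, -0.001, -0.089]
contact_force: [-1.3, 0.7, 4.5]
opening: 0.09
```

Contact came at TCP z 138.3, against 138 expected for the slot's floor. I'll release and rise.

apply_moves(
  targets=[
    [[-0.5,0,0,0,0,0,0],[-0.5,0,0,0,0,0,0],[-0.5,0,0,-0.3,0,0,0],[-0.5,0,0,-1.5,0,0,0],[-0.5,0,0,-4,0,0,0],[-0.5,0,0,-7,0,0,0],[-0.5,0,0,-9,0,0,0]],
  ],
)

```text
clock: 8.1
eef_pos: [552.7, -141.0, 231.2]
tcp_rot: [3.141, -0.004, -0.09]
contact_force: [0.9, -0.0, 0.0]
opening: 0.249
```

apply_moves(
  targets=[
    [[-0.5,0,3,0,0,0,0],[-0.5,0,5.5,0,0,0,0],[-0.5,0,6,0,0,0,0],[-0.5,0,6,0,0,0,0]],
  ],
)

```text
clock: 8.5
eef_pos: [547.2, -201.3, 231.8]
tcp_rot: [3.141, -0.004, -0.091]
contact_force: [0.2, 0.4, 0.4]
opening: 0.25
```

```bash
python3 - <<'E'
from h import *
f=cam('wrist'); np.save('pics/w6.npy',f,allow_pickle=True); print(f['T'][:3,3])
a=f['pixels'][20:230,200:310,::-1]; a=cv2.convertScaleAbs(a.astype(float)*1.0,alpha=1.3,beta=-40)
cv2.imwrite('pics/w6.png',cv2.resize(a,None,fx=2.8,fy=2.8,interpolation=cv2.INTER_CUBIC))
E
```

```text
[ 547.21835713 -201.27243139  231.76487116]
```

View pics/w6.png

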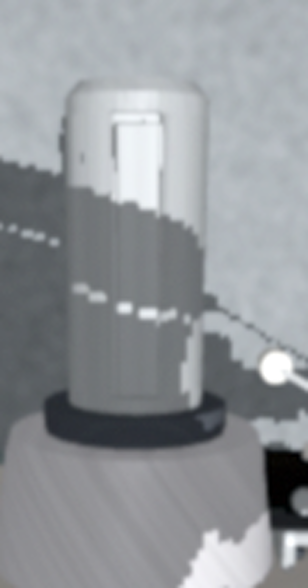

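The key sits in the slot, spanning (137,122) to (137,397) with a small gap at each end. It rests slightly against the slot's +x side. Next I'll look at the rotor.

apply_moves(
  targets=[
    [[1,-1.5,-4.2,0,0,0,-0.4],[1,-3,-8.5,0,0,0,-0.8],[1,-4.5,-12.8,0,0,0,-1.2],[1,-6,-17,0,0,0,-1.6],[1,-7.5,-21.4,0,0,0,-2],[1,-9,-25.7,0,0,0,-2.4],[1,-10.4,-30,0,0,0,-2.8],[1,-11.4,-32.6,0,0,0,-2.9]],
  ],
)

```text
clock: 9.35
eef_pos: [461.7, 137.8, 231.2]
tcp_rot: [-3.141, -0.004, -0.037]
contact_force: [0.2, -0.0, -0.6]
opening: 0.998
```

apply_moves(
  targets=[
    [[1,0,0,0,0,0,0],[1,0,0,0,0,0,0]],
  ],
)

```text
clock: 9.55
eef_pos: [461.0, 138.9, 231.3]
tcp_rot: [-3.141, -0.003, -0.035]
contact_force: [-0.0, -0.4, -0.3]
opening: 0.999
```

```bash
python3 - <<'E'
from h import *
f=cam('wrist'); np.save('pics/w7.npy',f,allow_pickle=True); print(f['T'].round(3)); save(f,'w7.png',s=1.5)
E
```

```text
[[ 9.99000e-01 -3.50000e-02  3.00000e-03  4.61046e+02]
 [-3.50000e-02 -9.99000e-01  0.00000e+00  1.38872e+02]
 [ 3.00000e-03 -0.00000e+00 -1.00000e+00  2.31251e+02]
 [ 0.00000e+00  0.00000e+00  0.00000e+00  1.00000e+00]]
```

View pics/w7.png

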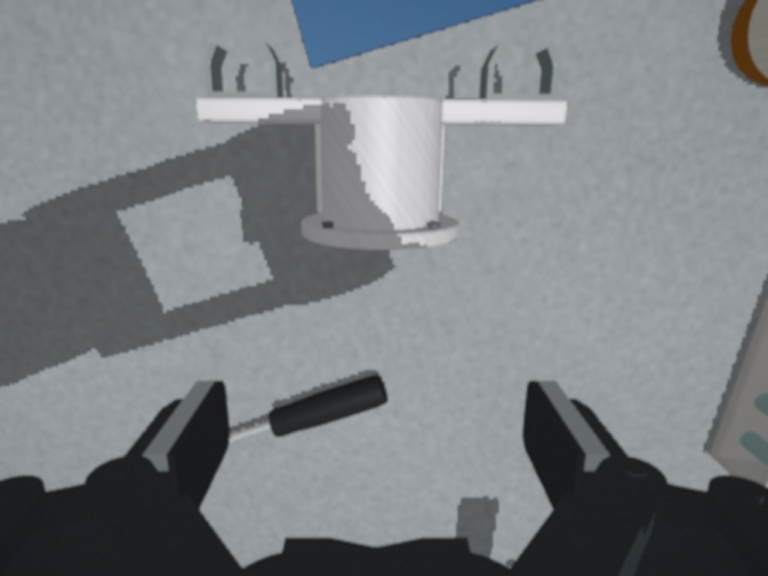

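The bar spans (198,98) to (566,101), the flange spans columns 302 to 458 at about row 230, and the barrel spans columns 319 to 442.

```bash
python3 - <<'E'
from h import *
f=np.load('pics/w7.npy',allow_pickle=True).item(); q=lambda *a:np.array(a)/1.5
B=onz(f,[q(198,98.5),q(566,101),q(198,121),q(566,123)],100); print('bar',B.round(1),np.linalg.norm(B[1]-B[0]),'yaw',np.arctan2(B[1,1]-B[0,1],B[1,0]-B[0,0]),np.arctan2(B[3,1]-B[2,1],B[3,0]-B[2,0]),B[:2].mean(0),B[2:].mean(0))
F=onz(f,[q(302,228),q(458,228)],87); print('flange',F.round(1),F.mean(0),np.linalg.norm(F[1]-F[0]))
C=onz(f,[q(319,170),q(442.5,170)],90); print('barrel',C.round(1),C.mean(0))
W=f['T'][:3,:3]; print('tool x=',W[:,0])
g=f['pixels'].astype(float).mean(2)
print(g[55:90,140:150].mean(1).astype(int)); print(g[55:90,370:376].mean(1).astype(int))
print(g[66:80,125:140].mean(0).astype(int)); print(g[66:82,370:385].mean(0).astype(int))
E
```

```text
bar [[376.4 234.7 100. ]
 [562.5 227.3 100. ]
 [374.9 224.  100. ]
 [563.3 216.6 100. ]] 186.3291796215305 yaw -0.040150189268728056 -0.03908493232076926 [469.4412322 231.0045609 100.       ] [469.10948211 220.32171086 100.        ]
flange [[421.9 164.9  87. ]
 [510.8 161.8  87. ]] [466.30503191 163.34971599  87.        ] 88.94618648556833
barrel [[434.  196.9  90. ]
 [501.4 194.6  90. ]] [467.68484067 195.74202514  90.        ]
tool x= [ 0.99939525 -0.03460154  0.00344564]
[100 100  99  99 102 117 135 144 146 152 176 199 210 215 216 216 216 217
 216 215 215 214 212 207 195 174 152 147 153 155 156 155 155 156 156]
[152 153 153 154 154 153 152 151 152 153 154 162 183 204 214 217 219 219
 220 220 220 220 219 218 216 210 197 176 156 152 152 151 151 151 151]
[156 156 155 155 156 165 184 201 209 210 210 209 209 209 209]
[211 211 211 210 210 207 197 178 159 153 152 152 152 153 153]
```

apply_moves(
  targets=[
    [[1,0.33,-4,0,0,-0.18,0.4],[1,0.33,-5.67,0,0,-0.18,0.4],[1,0.33,-5.67,3,0,-0.18,0.4],[1,0.33,-5.67,7,0,-0.18,0.4],[1,0.33,-5.67,9,0,-0.18,0.4],[1,0.33,-5.67,9,0,-0.18,0.4],[1,0.33,-5.67,9,0,-0.18,0.4]],
  ],
  newtons=100,
)

```text
clock: 10.3
eef_pos: [467.6, 193.8, 141.6]
tcp_rot: [3.141, -0.0, -0.044]
contact_force: [0.4, 0.7, -0.4]
opening: 0.997
```

```bash
python3 - <<'E'
from h import *
go([466.3,195.5,64],-0.042); print(r.sense()['eef_pos'],r.sense()['tcp_rot'])
f=cam('wrist'); np.save('pics/w8.npy',f,allow_pickle=True); save(f,'w8.png',s=1.5)
# barrel edges at the row of bar/barrel: brightness profile
g=f['pixels'].astype(int).mean(2)
for y in (195,205,212): 
    pr=proj(f,[[433.3,y,90],[466.3,y,118],[499.3,y,90]]); print(y,pr.round(0).tolist())
for row in (220,235,250): print(row,g[row,150:350:4].astype(int))
E
```

```text
shift cm [-0.13 -0.16  7.76] turn [ 0.01 -0.01 -0.13]
[467.55311164 193.81398412 141.59085387] [ 3.14147694e+00 -1.30605145e-04 -4.41941014e-02]
195 [[192.0, 219.0], [245.0, 235.0], [300.0, 214.0]]
205 [[191.0, 203.0], [245.0, 218.0], [300.0, 199.0]]
212 [[190.0, 192.0], [244.0, 205.0], [300.0, 188.0]]
220 [172 169 171 172 168 164 149 109 104 104 100 108 141 143 145 143 146 143
 145 146 143 149 144 146 145 144 147 147 144 144 146 144 142 142 144 139
 140 136 166 172 176 168 169 170 167 168 170 169 174 173]
235 [104 102 103 104 103  99 101 101 104 103 103 103 138 142 143 145 147 144
 146 146 143 146 146 146 149 144 147 145 143 146 145 143 143 144 143 141
 138 137 167 165 168 171 171 172 168 170 171 171 171 171]
250 [101 103 102 105 157 166 171 169 147 137 138 138 140 141 141 145 145 146
 147 146 145 148 145 146 146 145 146 148 142 145 144 141 143 144 143 140
 139 138 136 136 134 143 170 173 170 166 170 172 172 174]
```

apply_moves(
  targets=[
    [[1,-0.11,-0.16,2.5,0,0,-0.1],[1,-0.11,-0.16,5,0,0,-0.1],[1,-0.11,-0.16,7,0,0,-0.1],[1,-0.11,-0.16,7.75,0,0,-0.1],[1,-0.11,-0.16,7.75,0,0,-0.1],[1,-0.11,-0.16,7.75,0,0,-0.1]],
  ],
)

```text
clock: 10.95
eef_pos: [468.2, 196.2, 66.1]
tcp_rot: [-3.14, -0.003, -0.042]
contact_force: [0.3, 0.6, 0.1]
opening: 1.001
```

apply_moves(
  targets=[
    [[-1,0,0,0,0,0,0],[-1,0,0,0,0,0,0],[-1,0,0,0,0,0,0],[-1,0,0,0,0,0,0]],
  ],
)

```text
clock: 11.35
eef_pos: [466.2, 196.2, 67.7]
tcp_rot: [-3.141, 0.0, -0.043]
contact_force: [-13.3, 0.7, 22.8]
opening: 0.741
```

```bash
python3 - <<'E'
from h import *
f=np.load('pics/top0.npy',allow_pickle=True).item(); q=lambda *a:np.array(a)/1.5
print('rack base near',onz(f,[q(361,203),q(466,212)],0).round(0),'rack top near',onz(f,[q(361,190),q(468,202)],75).round(0))
s=r.sense(); print(s['eef_pos'],s['tcp_rot'],s['contact_force'],s['wrist_torque'])
E
```

```text
rack base near [[764. 127.   0.]
 [742. -65.   0.]] rack top near [[764. 124.  75.]
 [738. -57.  75.]]
[466.22556313 196.1787924   67.73777774] [-3.14051816e+00  4.39377327e-05 -4.30556315e-02] [-13.33319555   0.66528775  22.81257752] [ 0.00596841  2.43421782 -0.05804173]
```

apply_moves(
  targets=[
    [[-1,0,0,-0.5,0,0,0],[-1,0,0,-1.5,0,0,0],[-1,0,0,-3,0,0,0],[-1,0,0,-5,0,0,0],[-1,0,0,-7,0,0,0],[-1,0,0,-7,0,0,0],[-1,0,0,-7,0,0,0]],
  ],
)

```text
clock: 12.05
eef_pos: [466.4, 196.1, 137.9]
tcp_rot: [-3.14, -0.001, -0.043]
contact_force: [-0.7, -0.1, -7.7]
opening: 0.74
```

apply_moves(
  targets=[
    [[-1,1.2,2.5,0,0,0,0.3],[-1,3,6.3,0,0,0,0.8],[-1,4.8,10.2,0.5,0,0,1.3],[-1,6.6,14,1.5,0,0,1.8],[-1,8.4,17.7,2.5,0,0,2.3],[-1,9.8,20.7,3.3,0,0,2.6],[-1,10.5,22.2,3.5,0,0,2.75],[-1,10.5,22.2,3.5,0,0,2.75]],
  ],
)

```text
clock: 12.85
eef_pos: [561.6, -32.1, 101.1]
tcp_rot: [-3.14, 0.001, -0.094]
contact_force: [-0.2, -0.1, -6.1]
opening: 0.738
```

apply_moves(
  targets=[
    [[-1,0,0,0,0,0,0],[-1,0,0,0,0,0,0]],
  ],
)

```text
clock: 13.05
eef_pos: [560.8, -31.2, 100.6]
tcp_rot: [-3.14, 0.002, -0.093]
contact_force: [-0.1, -1.3, -6.3]
opening: 0.741
```

```bash
cat >> h.py <<'E'
AX=np.array([0.0908,0.9959]); HOME=np.array([551.3,-142.2])
def rel():
    s=r.sense(); d=s['eef_pos'][:2]-HOME; print('along',(d@AX).round(2),'lateral',(d@[AX[1],-AX[0]]).round(2),'z',round(s['eef_pos'][2],2),'rot',np.round(s['tcp_rot'],4),'F',np.round(s['contact_force'],1),'M',np.round(s['wrist_torque'],2),'clk',s['clock'])
E
python3 - <<'E'
from h import *
rel(); go([560.9,-37.6,102.7],-0.091)
f=cam('wrist'); np.save('pics/w9.npy',f,allow_pickle=True); save(f,'w9.png',s=1.5)
g=cam('scene'); np.save('pics/s9.npy',g,allow_pickle=True)
P=proj(g,[[548,-178,120],[555.3,-99,120],[560,-50,120]]).round(0); print(P)
a=g['pixels'][90:240,100:300,::-1]; cv2.imwrite('pics/s9.png',cv2.resize(a,None,fx=4,fy=4,interpolation=cv2.INTER_CUBIC))
E
```

```text
along 111.36 lateral -0.61 z 100.6 rot [-3.1403e+00  2.4000e-03 -9.2900e-02] F [-0.1 -1.3 -6.3] M [-0.07  0.04 -0.05] clk 13.05
shift cm [ 0.07  0.63 -0.21] turn [-0.07  0.14 -0.11]
[[169. 151.]
 [191. 162.]
 [206. 170.]]
```

```bash
python3 - <<'E'
from h import *
f=np.load('pics/w9.npy',allow_pickle=True).item(); T=f['T']
Q=lambda x,y,z:(T@np.array([x,y,z,1]))[:3]   # tool coords
# expected bar corners in tool: x +-95, rotor y 60..72 -> tool y -(23.5..35.5), top z -(17.3+15)
E=[Q(x,y,-32.3) for x in(-95,95) for y in(-23.5,-35.5)]
print(proj(f,E).round(1))
im=f['pixels'].astype(int); m=((im.min(2)>185)).astype('u1')
g=im.mean(2)
for c in (110,140,180,320,360,390): 
    col=g[150:330,c]; d=np.abs(np.diff(col)); print(c,[(i+150,int(col[i]),int(col[i+1])) for i in np.where(d>18)[0]][:8])
for rr in (196,202,208,214):
    d=np.abs(np.diff(g[rr])); print(rr,[(i,int(g[rr][i]),int(g[rr][i+1])) for i in np.where(d>18)[0]][:10])
E
```

```text
[[-19.9 242.1]
 [-28.  210.4]
 [513.2 242.3]
 [521.2 210.6]]
110 [(np.int64(196), 96, 115), (np.int64(253), 122, 153), (np.int64(254), 153, 174), (np.int64(295), 173, 154), (np.int64(296), 154, 113), (np.int64(297), 113, 68), (np.int64(298), 68, 44)]
140 [(np.int64(168), 175, 155), (np.int64(169), 155, 124), (np.int64(253), 124, 154), (np.int64(254), 154, 175), (np.int64(263), 163, 142), (np.int64(264), 142, 110), (np.int64(265), 110, 75), (np.int64(266), 75, 51)]
180 []
320 [(np.int64(157), 116, 141), (np.int64(158), 141, 159), (np.int64(215), 163, 182), (np.int64(254), 195, 176), (np.int64(255), 176, 155)]
360 [(np.int64(158), 120, 149), (np.int64(159), 149, 170), (np.int64(207), 162, 183), (np.int64(208), 183, 202), (np.int64(262), 161, 138), (np.int64(263), 138, 108), (np.int64(264), 108, 77), (np.int64(265), 77, 54)]
390 [(np.int64(207), 162, 183), (np.int64(295), 164, 132), (np.int64(296), 132, 85), (np.int64(297), 85, 52)]
196 [(np.int64(0), 35, 71), (np.int64(1), 71, 117), (np.int64(2), 117, 146), (np.int64(51), 136, 111), (np.int64(399), 91, 121), (np.int64(400), 121, 153)]
202 [(np.int64(53), 140, 112), (np.int64(399), 120, 149)]
208 [(np.int64(48), 181, 158)]
214 [(np.int64(48), 216, 181), (np.int64(49), 181, 154)]
```

```bash
python3 - <<'E'
from h import *
from scipy.optimize import least_squares
f=np.load('pics/w9.npy',allow_pickle=True).item(); T=f['T']
def rows(p):
    y0,h=p # rotor origin tool-y, axis height over TCP
    P=[(T@np.array([60,y0-y,-h-z,1]))[:3] for y,z in((60,15),(72,15),(72,-15))]
    return proj(f,P)[:,1]
print(rows((36.5,17.3)),rows((38.5,17.3)),rows((36.5,21)),rows((38.5,21)))
g=f['pixels'].astype(int).mean(2)
for c in(150,320,350,380): print(c,g[150:262:2,c].astype(int))
E
```

```text
[242.26522934 210.58169304 186.8206477 ] [247.36583469 215.99471134 191.26705006] [246.87413721 214.34537722 189.23229264] [252.10524633 219.90702093 193.77903326]
150 [112 113 113 113 113 113 113 112 112 111 111 110 108 108 106 105 105 109
 123 142 143 143 144 142 142 141 143 145 145 149 153 155 155 156 155 156
 156 156 156 155 153 152 150 143 118 112 111 110 111 112 113 124 173 163
  74  39]
320 [104 105 106 108 141 169 174 174 176 176 170 145 172 178 180 181 182 180
 170 143 137 137 137 138 139 140 141 142 143 143 143 142 146 182 195 205
 213 214 214 213 212 210 210 211 212 212 211 208 205 202 203 204 195 155
 148 149]
350 [108 107 107 108 123 153 173 175 176 177 176 175 177 177 176 176 176 174
 164 143 142 142 142 141 141 141 140 143 147 184 213 228 236 237 237 237
 237 236 236 234 233 232 230 218 190 179 180 180 178 175 173 172 173 157
  69  39]
380 [175 175 176 177 176 173 173 172 173 176 177 175 170 168 164 162 154 146
 126 113 135 142 142 141 141 140 140 142 147 183 212 226 235 237 238 237
 237 236 236 234 233 232 230 219 192 178 178 181 181 178 177 177 177 176
 175 176]
```

apply_moves(
  targets=[
    [[-1,0.07,0,-0.21,-0.07,0.14,-0.1],[-1,0.07,1,-0.21,-0.07,0.14,-0.1],[-1,0.07,2,-0.21,-0.07,0.14,-0.1],[-1,0.07,2.5,-0.21,-0.07,0.14,-0.1],[-1,0.07,2.5,-0.21,-0.07,0.14,-0.1],[-1,0.07,2.5,-0.21,-0.07,0.14,-0.1]],
  ],
)

```text
clock: 13.75
eef_pos: [559.5, -56.3, 103.1]
tcp_rot: [-3.141, -0.001, -0.092]
contact_force: [0.4, 0.5, -6.4]
opening: 0.739
```

```bash
python3 - <<'E'
from h import *
rel(); p=HOME+70*AX; go([*p,102.7],-0.091)
E
```

```text
along 86.26 lateral 0.4 z 103.14 rot [-3.1414e+00 -1.0000e-03 -9.1500e-02] F [ 0.4  0.5 -6.4] M [-0.06  0.01  0.  ] clk 13.75
shift cm [-0.04  1.63  0.04] turn [-0.01 -0.06 -0.03]
```

apply_moves(
  targets=[
    [[-1,-0.02,0.4,0.04,0,-0.06,0],[-1,-0.02,0.8,0.04,0,-0.06,0],[-1,-0.02,1.2,0.04,0,-0.06,0],[-1,-0.02,1.6,0.04,0,-0.06,0],[-1,-0.02,1.6,0.04,0,-0.06,0]],
  ],
)

```text
clock: 14.25
eef_pos: [557.8, -72.8, 102.7]
tcp_rot: [-3.142, -0.0, -0.092]
contact_force: [-0.9, -0.7, -7.3]
opening: 0.744
```

```bash
python3 - <<'E'
from h import *
rel(); p=HOME+60*AX; go([*p,102.7],-0.091)
E
```

```text
along 69.71 lateral 0.21 z 102.74 rot [-3.1415 -0.     -0.092 ] F [-0.9 -0.7 -7.3] M [-0.01 -0.01  0.  ] clk 14.25
shift cm [-0.02  0.97  0.  ] turn [-0.   -0.   -0.06]
```

apply_moves(
  targets=[
    [[-1,0,0.3,0,0,0,0],[-1,0,0.6,0,0,0,0],[-1,0,0.9,0,0,0,0],[-1,0,1.2,0,0,0,0],[-1,0,1.5,0,0,0,0]],
  ],
)

```text
clock: 14.75
eef_pos: [556.4, -88.0, 102.7]
tcp_rot: [-3.142, 0.0, -0.092]
contact_force: [0.2, 0.5, -6.5]
opening: 0.739
```

```bash
python3 - <<'E'
from h import *
rel(); p=HOME+30*AX; go([*p,102.7],-0.091)
E
```

```text
along 54.47 lateral 0.19 z 102.72 rot [-3.1415  0.     -0.0919] F [ 0.2  0.5 -6.5] M [ 0.   -0.05  0.  ] clk 14.75
shift cm [-0.02  2.45  0.  ] turn [-0.    0.   -0.05]
```

The rotor is now 15 mm over the key without any contact. I'll go on along the shaft.

apply_moves(
  targets=[
    [[-1,0,0.5,0,0,0,0],[-1,0,1,0,0,0,0],[-1,-0.01,1.5,0,0,0,0],[-1,-0.01,2,0,0,0,0],[-1,-0.01,2.5,0,0,0,0]],
  ],
)

```text
clock: 15.25
eef_pos: [554.0, -113.4, 102.7]
tcp_rot: [-3.142, 0.0, -0.092]
contact_force: [0.2, -0.4, -7.7]
opening: 0.743
```

apply_moves(
  targets=[
    [[-1,0,0.4,0,0,0,0],[-1,0,0.8,0,0,0,0],[-1,0,1.2,0,0,0,0],[-1,0,1.6,0,0,0,0],[-1,0,2.0,0,0,0,0]],
  ],
)

```text
clock: 15.75
eef_pos: [552.0, -133.5, 102.7]
tcp_rot: [-3.141, 0.0, -0.092]
contact_force: [-0.5, -0.5, -6.8]
opening: 0.746
```

```bash
python3 - <<'E'
from h import *
rel()
E
```

```text
along 8.75 lateral -0.08 z 102.68 rot [-3.1414e+00  2.0000e-04 -9.2000e-02] F [-0.5 -0.5 -6.8] M [0.04 0.04 0.08] clk 15.75
```

apply_moves(
  targets=[
    [[-1,0.01,0.2,0,0,0,0],[-1,0.01,0.4,0,0,0,0],[-1,0.01,0.6,0,0,0,0],[-1,0.01,0.6,0,0,0,0]],
  ],
)

```text
clock: 16.15
eef_pos: [551.6, -139.6, 102.7]
tcp_rot: [-3.141, 0.0, -0.092]
contact_force: [0.8, 0.2, -7.3]
opening: 0.741
```

apply_moves(
  targets=[
    [[-1,0,0.1,0,0,0,0],[-1,0,0.2,0,0,0,0],[-1,0,0.2,0,0,0,0]],
  ],
)

```text
clock: 16.45
eef_pos: [551.4, -141.7, 102.7]
tcp_rot: [-3.142, 0.0, -0.092]
contact_force: [0.5, 0.3, -7.4]
opening: 0.747
```

```bash
python3 - <<'E'
from h import *
rel()
E
```

```text
along 0.5 lateral 0.07 z 102.71 rot [-3.1415e+00  1.0000e-04 -9.2100e-02] F [ 0.5  0.3 -7.4] M [0.02 0.04 0.04] clk 16.45
```

apply_moves(
  targets=[
    [[-1,0,0.1,0,0,0,0],[-1,0,0.2,0,0,0,0],[-1,0,0.2,0,0,0,0]],
  ],
)

```text
clock: 16.75
eef_pos: [550.5, -142.9, 102.3]
tcp_rot: [-3.14, 0.002, -0.093]
contact_force: [-1.0, 5.2, -7.6]
opening: 0.741
```

apply_moves(
  targets=[
    [[-1,0,0.1,0,0,0,0],[-1,0,0.1,0,0,0,0]],
  ],
)

```text
clock: 16.95
eef_pos: [550.3, -142.9, 102.2]
tcp_rot: [-3.138, 0.002, -0.094]
contact_force: [0.2, 6.4, -6.5]
opening: 0.746
```

The rotor met a firm stop at TCP y -142.9, within 1 mm of the shoulder's expected plane. I'll press a little more, lower it onto the shaft and release.

apply_moves(
  targets=[
    [[-1,0,0.1,0.05,0,0,0],[-1,0,0.15,0.1,0,0,0],[-1,0,0.15,0.12,0,0,0]],
  ],
)

```text
clock: 17.25
eef_pos: [551.2, -143.0, 101.6]
tcp_rot: [-3.136, 0.001, -0.095]
contact_force: [2.3, 11.2, -1.5]
opening: 0.741
```

```bash
python3 - <<'E'
from h import *
rel()
E
```

```text
along -0.83 lateral -0.06 z 101.62 rot [-3.1359e+00  6.0000e-04 -9.5300e-02] F [ 2.3 11.2 -1.5] M [ 1.97 -0.43 -0.24] clk 17.25
```

apply_moves(
  targets=[
    [[1,0,0,0,0,0,0],[1,0,0,0,0,0,0],[1,0,0,0,0,0,0],[1,0,0,0,0,0,0]],
  ],
)

```text
clock: 17.65
eef_pos: [551.5, -143.3, 102.0]
tcp_rot: [-3.136, -0.0, -0.095]
contact_force: [-0.6, -1.5, -0.5]
opening: 0.994
```

```bash
python3 - <<'E'
from h import *
rel(); go([*HOME,101],-0.092); print(r.sense()['opening'])
E
```

```text
along -1.11 lateral 0.31 z 101.98 rot [-3.1362e+00 -3.0000e-04 -9.5400e-02] F [-0.6 -1.5 -0.5] M [0.02 0.01 0.02] clk 17.65
shift cm [-0.03 -0.11  0.1 ] turn [-0.31 -0.02 -0.19]
0.9941306330771567
```

Released and free of forces. I'll rise straight up and then check.

apply_moves(
  targets=[
    [[1,0,-0.1,-1,-0.3,0,0],[1,0,-0.1,-3,-0.3,0,0],[1,0,-0.1,-6,-0.3,0,0],[1,0,-0.1,-10,-0.3,0,0],[1,0,-0.1,-13,-0.3,0,0],[1,0,-2,-14,-0.3,0,0],[1,0,-2,-14,-0.3,0,0],[1,0,-2,-14,-0.3,0,0]],
  ],
)

```text
clock: 18.45
eef_pos: [553.2, -124.2, 242.4]
tcp_rot: [3.141, -0.001, -0.094]
contact_force: [-0.7, -0.1, -0.2]
opening: 0.998
```

```bash
python3 - <<'E'
from h import *
rel()
f=cam('wrist'); np.save('pics/w10.npy',f,allow_pickle=True)
g=cam('scene'); np.save('pics/s10.npy',g,allow_pickle=True)
t=cam('top'); np.save('pics/t10.npy',t,allow_pickle=True)
a=cv2.resize(g['pixels'][80:240,90:290,::-1],(500,400),interpolation=cv2.INTER_CUBIC)
b=cv2.resize(t['pixels'][160:270,325:465,::-1],(300,236),interpolation=cv2.INTER_CUBIC)
c=cv2.resize(f['pixels'][:,:,::-1],(300,225))
cv2.imwrite('pics/f.png',np.hstack([np.vstack([a,np.zeros((61,500,3),'u1')]),np.vstack([b,c])]))
E
```

```text
along 18.13 lateral 0.22 z 242.42 rot [ 3.1412e+00 -8.0000e-04 -9.4500e-02] F [-0.7 -0.1 -0.2] M [0.01 0.04 0.01] clk 18.45
```

View pics/f.png

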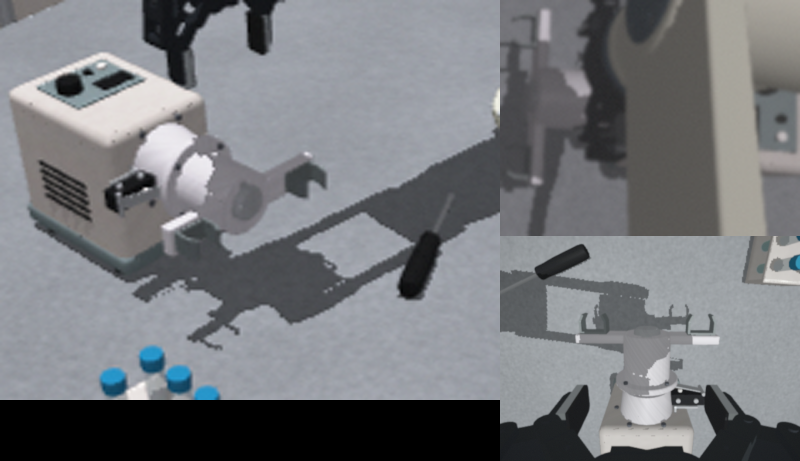

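The rotor hangs on the shaft against the collar, keyway up, and the lever beside it lies swung in. I'll check numerically how far home it is, from the bar's edges.

```bash
python3 - <<'E'
from h import *
f=np.load('pics/w10.npy',allow_pickle=True).item(); g=f['pixels'].astype(int).mean(2)
sh=np.array([548.0,-178.6]); lat=np.array([AX[1],-AX[0]])
for x in(-70,-60,60,70,85):
    # columns along the bar: project inner/outer top edges expected if home
    P=[[*(sh+x*lat+y*AX),118.5+z] for y,z in((60,15),(72,15),(72,-15))]; e=proj(f,P); c=int(round(e[1,0]))
    col=g[:,c]; lo=int(e[2,1])-8; hi=int(e[0,1])+10
    print(x,'expected',e[:,1].round(1),'col',c,'rows from',lo,col[lo:hi].astype(int))
E
```

```text
-70 expected [185.1 170.  161.9] col 156 rows from 153 [166 165 164 165 160 141 106  83  79  80  82  86  86  93 113 129 136 140
 141 142 141 142 142 141 141 140 139 139 136 127 114 102 100 111 141 162
 167 168 168 168 170 170]
-60 expected [185.1 169.9 161.9] col 169 rows from 153 [100 101 102 100  98  91  83  80  79  80  82  85  85  92 109 127 136 141
 142 142 143 143 143 143 141 141 140 139 137 132 118 104  98  98  98  98
  99 112 142 162 166 166]
60 expected [184.6 169.4 161.4] col 327 rows from 153 [168 167 165 162 161 159 155 133  97  80  80  95 130 154 157 151 143 146
 157 158 152 151 151 151 151 150 150 149 148 146 145 146 155 163 165 165
 164 164 163 165 167]
70 expected [184.6 169.4 161.4] col 340 rows from 153 [166 165 164 164 163 163 159 136  97  80  80  90 120 146 156 156 151 163
 191 213 225 230 231 230 230 230 229 227 225 223 219 210 191 169 163 163
 164 165 165 165 165]
85 expected [184.5 169.3 161.3] col 360 rows from 153 [ 76  76  76  76  77  76  76  77  76  77  78  90 119 144 154 152 147 159
 187 210 224 229 230 230 230 230 229 228 226 224 221 209 185 164 160 161
 161 161 161 161 161]
```

```bash
python3 - <<'E'
from h import *
from scipy.optimize import least_squares
f=np.load('pics/w10.npy',allow_pickle=True).item(); g=f['pixels'].astype(int).mean(2)
sh=np.array([548.0,-178.6,118.5]); D=Ro.from_euler('z',-0.091).as_matrix()
def pt(p,X): # p: dx,dy,dz,yaw,roll(about y)
    return sh+D@(np.array(p[:3])+Ro.from_rotvec([0,p[4],0]).as_matrix()@Ro.from_rotvec([0,0,p[3]]).as_matrix()@np.array(X))
for s in(-1,1):
    e=proj(f,[pt([0]*5,[s*95,y,15]) for y in(60,72)]); c=int(e[:,0].mean()); print(s,'expected end cols',e.round(1).tolist())
    for row in(174,177,180): print(row,c-14,g[row,c-14:c+15].astype(int))
for n,p in(('roll+.08',[0,0,0,0,.08]),('roll-.08',[0,0,0,0,-.08]),('yaw-.03',[0,0,0,-.03,0]),('yaw.03',[0,0,0,.03,0])):
    print(n,proj(f,[pt(p,[s*70,72,15]) for s in(-1,1)]).round(1).tolist(),'ends',proj(f,[pt(p,[s*95,66,15]) for s in(-1,1)])[:,0].round(1))
# flange rim silhouette in wrist view: columns expected at flange & rows
print('flange top',proj(f,[pt([0]*5,[0,y,45]) for y in(0,8)]).round(1),'sides',proj(f,[pt([0]*5,[s*45,4,0]) for s in(-1,1)]).round(1))
print('lever roller exp (home)',proj(f,[pt([0]*5,[38,y,1.5]) for y in(-4,10)]).round(1))
E
```

```text
-1 expected end cols [[125.2, 185.2], [123.4, 170.0]]
174 110 [ 98  98  98  97  98  98  97  97  95  96  98  99 100 101 101 102 101 109
 144 191 213 218 219 219 218 206 170 145 140]
177 110 [ 96  97  97  98  99  99  98  98  97  98  99  98  98  98  98  99  98 101
 125 171 205 216 218 217 212 197 181 153 140]
180 110 [128 109 105 106 108 109 110 106 100  99  99  98  96  96  97  97  97 100
 113 154 196 213 215 213 200 161 138 137 138]
1 expected end cols [[371.3, 184.5], [372.9, 169.3]]
174 358 [229 229 229 229 229 229 228 227 228 228 227 228 229 229 227 220 204 178
 167 165 163 162 160 158 159 159 159 159 158]
177 358 [230 230 230 230 230 230 229 230 229 229 229 229 229 229 226 212 185 167
 162 161 161 160 159 159 160 161 162 162 162]
180 358 [227 227 228 227 227 227 227 227 227 228 228 227 228 227 222 204 172 162
 163 164 164 164 164 164 164 164 165 164 163]
roll+.08 [[156.2, 171.6], [339.5, 167.8]] ends [122.7 369.9]
roll-.08 [[156.9, 168.3], [340.1, 171.1]] ends [126.6 373.6]
yaw-.03 [[158.9, 167.3], [342.7, 172.1]] ends [126.5 374.2]
yaw.03 [[153.7, 172.7], [337.4, 166.7]] ends [122.2 369.8]
flange top [[248.4 273.9]
 [248.4 264.3]] sides [[196.5 242.8]
 [300.8 242.5]]
lever roller exp (home) [[292.5 251.7]
 [293.1 236.9]]
```

```bash
python3 - <<'E'
from h import *
f=np.load('pics/s10.npy',allow_pickle=True).item(); g=f['pixels'].astype(int).mean(2)
sh=np.array([548.0,-178.6,118.5]); D=Ro.from_euler('z',-0.091).as_matrix()
def pt(p,X): return sh+D@(Ro.from_rotvec([0,p[1],0]).as_matrix()@Ro.from_rotvec([0,0,p[0]]).as_matrix()@np.array(X))
for p in((0,0),(-.03,0),(0,-.08),(0,.08)):
    print(p,[proj(f,[pt(p,[s*95,72,z])for z in(15,-15)]).round(1).tolist() for s in(-1,1)],'inner top',proj(f,[pt(p,[s*95,60,15]) for s in(-1,1)]).round(1).tolist(),'tip',proj(f,[sh+D@[0,80,1.5]]).round(1).tolist())
print(np.c_[np.arange(130,165),g[130:165,205:223].astype(int)])
print(np.c_[np.arange(160,190),g[160:190,150:172].astype(int)])
E
```

```text
(0, 0) [[[215.5, 141.0], [215.8, 151.2]], [[158.7, 173.8], [160.0, 184.5]]] inner top [[212.0, 139.5], [155.1, 171.8]] tip [[191.4, 162.4]]
(-0.03, 0) [[[215.7, 141.8], [216.1, 151.9]], [[157.1, 173.7], [158.5, 184.5]]] inner top [[212.3, 140.1], [153.6, 171.7]] tip [[191.4, 162.4]]
(0, -0.08) [[[215.8, 143.5], [215.5, 153.9]], [[158.8, 170.7], [159.4, 182.0]]] inner top [[212.3, 141.9], [155.2, 168.8]] tip [[191.4, 162.4]]
(0, 0.08) [[[215.0, 138.7], [216.0, 148.5]], [[158.7, 176.7], [160.9, 186.9]]] inner top [[211.5, 137.1], [155.2, 174.8]] tip [[191.4, 162.4]]
[[130 157 155 157 157 156 156 156 155 156 157 159 160 158 157 156 157 158
  156]
 [131 155 154 154 156 158 156 156 157 158 156 157 156 157 157 156 156 156
  158]
 [132 155 155 153 154 155 155 157 157 156 155 156 157 158 158 156 157 156
  158]
 [133 155 153 153 154 155 157 158 159 156 155 153 156 158 157 157 156 157
  158]
 [134 154 154 153 157 158 158 159 161 161 158 157 158 158 158 156 156 157
  157]
 [135 156 156 156 157 158 157 158 158 157 157 156 156 154 154 155 154 155
  155]
 [136 156 157 157 155 155 156 155 158 155 1
[... 4517 characters left out ...]
 70  70  69  72  75]
 [183  69  69  67  72  76  77  75  77  79  78  75  75  77  77  76  70  73
   72  72  69  74  75]
 [184  68  70  74  75  78  78  77  76  76  75  75  75  77  78  77  76  75
   74  73  74  77  78]
 [185  72  75  76  74  78  78  78  76  75  75  75  75  75  79  78  78  78
   76  76  77  78  80]
 [186  73  76  74  75  76  77  79  77  77  76  76  75  77  77  75  77  79
   77  77  79  79  80]
 [187  77  76  74  71  72  74  77  73  74  74  75  75  76  75  76  76  76
   77  77  76  79  77]
 [188  75  76  74  72  74  74  74  74  74  76  76  74  76  75  74  75  77
   76  76  77  76  76]
 [189  73  74  74  74  74  75  74  75  76  74  73  74  74  76  76  77  77
   77  77  78  78  76]]
```

```bash
python3 - <<'E'
from h import *
D=Ro.from_euler('z',-0.091).as_matrix(); sh=np.array([549.2,-178.6,0])
f=np.load('pics/w10.npy',allow_pickle=True).item(); g=f['pixels'].astype(int).mean(2)
P=lambda F,x,y,z:proj(F,[sh+D@[x,y,z]])[0].round(1)
print('exp tip',P(f,0,80,134.5),'taper start',P(f,0,76.5,138),'tip low',P(f,0,80,105.5),'barrel edge',P(f,0,72,151.5),'bar outer top x±40',P(f,-40,72,133.5),P(f,40,72,133.5),'flange top outer',P(f,0,8,163.5),P(f,0,0,163.5),'collar top y=-10',P(f,0,0,145))
c=int(P(f,0,72,151.5)[0])
for cc in(c-6,c,c+6): print(cc,'rows 130-195',g[130:195,cc].astype(int))
print('rows 240-300',g[240:300,c-8:c+9].mean(1).astype(int))
h=np.load('pics/w6.npy',allow_pickle=True).item(); k=h['pixels'].astype(int).mean(2)
print('w6 tip exp',P(h,0,80,134.5),P(h,0,76.5,138),'collar',P(h,0,0,138)); print(k[35:75,246:252].mean(1).astype(int),k[150:185,236:244].mean(1).astype(int))
E
```

```text
exp tip [249.7 159.4] taper start [249.7 165. ] tip low [249.7 152.6] barrel edge [249.7 175.2] bar outer top x±40 [197.2 169.7] [302.3 169.4] flange top outer [250.  264.1] [250.  273.8] collar top y=-10 [250.  261.6]
243 rows 130-195 [101 102 102 102 101 100  99  99  98  99 100 102 102 104 103 103 102 102
 101 101  99  98  98 103 108 110 110 110 111 112 115 117 118 118 119 120
 119 120 120 119 120 120 122 126 130 134 137 138 139 138 139 140 140 140
 140 140 139 139 137 137 138 138 139 140 140]
249 rows 130-195 [126 116 105 100 100 100  99  98  97  96  97  96  97  97  96  95  95  94
  96  97  98  98 100 105 108 109 109 109 109 111 114 115 115 115 116 117
 118 118 117 118 119 121 124 127 131 135 138 140 140 140 139 139 139 138
 139 139 139 140 139 140 140 141 141 141 140]
255 rows 130-195 [166 166 165 159 138 110  99 100 102 103 103 103 103 104 104 105 105 104
 103 103 102 101 103 107 110 111 110 111 111 113 116 118 118 118 119 119
 119 120 119 118 118 120 123 126 129 133 137 140 140 139 138 137 138 139
 139 140 140 139 139 139 139 138 138 139 139]
rows 240-300 [191 181 169 157 149 149 154 157 156 156 156 156 156 156 155 150 139 132
 131 131 131 131 135 145 154 158 158 157 156 157 167 189 190 163 136 139
 172 204 218 220 220 220 220 220 219 219 218 218 218 218 218 218 218 218
 218 218 218 218 218 218]
w6 tip exp [247.6  46. ] [247.6  51.2] collar [247.8 167. ]
[166 165 165 165 166 167 169 170 172 172 173 174 174 174 175 174 179 195
 208 211 211 211 211 208 200 204 216 214 202 201 212 216 216 216 216 216
 216 216 216 216] [123 123 123 123 123 122 123 122 122 122 121 120 120 121 121 121 116  99
  76  67  68  69  69  68  68  68  68  68  70  82 108 127 134 137 142]
```

The shaft tip matches its expected pixels within 0.1 px, and the rotor's edges lie within about 0.7 mm of home. To be sure, I'll push lightly and evenly on the bar's outer face with both fingers, which will stand astride the shaft and between the clips.

apply_moves(
  targets=[
    [[0.4,0,-2.5,0,0,0,0],[0.4,0,-4.4,1,0,0,0],[0.4,-0.02,-4.4,4,0,0,0],[0.4,-0.02,-4.4,8,0,0,0],[0.4,-0.02,-4.4,11,0,0,0],[0.4,-0.02,-4.4,12.5,0,0,0],[0.4,-0.02,-4.4,13.5,0,0,0],[0.4,-0.02,-4.4,13.5,0,0,0]],
  ],
  newtons=20,
)

```text
clock: 19.4
eef_pos: [555.4, -80.8, 104.6]
tcp_rot: [-3.142, 0.004, -0.096]
contact_force: [0.2, -1.0, 0.8]
opening: 0.696
```

```bash
python3 - <<'E'
from h import *
rel(); print(r.sense()['opening'])
E
```

```text
along 61.49 lateral -1.48 z 104.57 rot [-3.1415  0.0044 -0.0958] F [ 0.2 -1.   0.8] M [-0.    0.   -0.01] clk 19.4
0.695625895321294
```

apply_moves(
  targets=[
    [[0.4,0.1,0.5,0,0,0.2,-0.2],[0.4,0.1,1.0,0,0,0.2,-0.2],[0.4,0.1,1.2,0,0,0.2,-0.2],[0.4,0.1,1.3,0,0,0.2,-0.2],[0.4,0.1,1.3,0,0,0.2,-0.2]],
  ],
)

```text
clock: 19.9
eef_pos: [555.4, -94.1, 105.0]
tcp_rot: [-3.141, 0.0, -0.093]
contact_force: [0.1, 0.6, 0.8]
opening: 0.704
```

apply_moves(
  targets=[
    [[0.4,0,0.1,0,0,0,0],[0.4,0,0.2,0,0,0,0],[0.4,0,0.2,0,0,0,0]],
  ],
)

```text
clock: 20.2
eef_pos: [555.3, -96.0, 105.1]
tcp_rot: [-3.141, -0.0, -0.093]
contact_force: [0.9, 1.1, 0.3]
opening: 0.702
```

apply_moves(
  targets=[
    [[0.4,0,0.1,0,0,0,0],[0.4,0,0.15,0,0,0,0],[0.4,0,0.15,0,0,0,0]],
  ],
)

```text
clock: 20.5
eef_pos: [555.2, -96.3, 105.1]
tcp_rot: [-3.139, 0.0, -0.094]
contact_force: [1.1, 7.0, 0.6]
opening: 0.701
```

apply_moves(
  targets=[
    [[0.4,0,0.1,0,0,0,0],[0.4,0,0.15,0,0,0,0],[0.4,0,0.15,0,0,0,0]],
  ],
)

```text
clock: 20.8
eef_pos: [555.2, -96.3, 105.1]
tcp_rot: [-3.137, 0.0, -0.094]
contact_force: [-0.2, 10.4, 0.5]
opening: 0.7
```

The bar met the fingers at once and did not move between 7 and 10 N, so the rotor is against the shoulder (fingers at 82.6 - 11 = 71.6 mm from it, against 72 expected). I'll back off and rise clear.

apply_moves(
  targets=[
    [[0.4,0,-0.6,0,0.2,0,0],[0.4,0,-1.4,0,0.2,0,0],[0.4,0,-1.4,-1,0.2,0,0],[0.4,0,-1.4,-4,0.2,0,0],[0.4,0,-1.4,-8,0.2,0,0],[0.4,0,-1.4,-12,0.2,0,0],[0.4,0,-1.4,-14,0.2,0,0],[0.4,0,-1.4,-14,0.2,0,0]],
  ],
)

```text
clock: 21.6
eef_pos: [558.5, -83.4, 249.5]
tcp_rot: [-3.134, -0.006, -0.094]
contact_force: [0.4, -0.2, -0.6]
opening: 0.699
```

apply_moves(
  targets=[
    [[0.4,0,4,0,0,0,0],[0.4,0,5.5,0,0,0,0],[0.4,0,5.5,0,0,0,0],[0.4,0,5.5,0,0,0,0],[0.4,0,5.5,0,0,0,0]],
  ],
)

```text
clock: 22.1
eef_pos: [553.0, -137.5, 248.5]
tcp_rot: [-3.134, -0.005, -0.094]
contact_force: [-0.6, 0.6, -0.7]
opening: 0.7
```

```bash
python3 - <<'E'
from h import *
rel(); f=cam('wrist'); g=f['pixels'].astype(int).mean(2)
D=Ro.from_euler('z',-0.091).as_matrix(); sh=np.array([549.2,-178.6,0])
P=lambda x,y,z:proj(f,[sh+D@[x,y,z]])[0].round(1)
for n,a in(('tip low',(0,80,105.5)),('barrel edge',(0,72,151.5)),('barL',(-60,72,133.5)),('barR',(60,72,133.5)),('roller home',(38,-4,120))):
    e=P(*a); c,w=np.round(e).astype(int); print(n,e,g[w-9:w+10,c-1:c+2].mean(1).astype(int))
s=cam('scene')['pixels'].astype(int); s0=np.load('pics/scene0.npy',allow_pickle=True).item()['pixels'].astype(int)
d=np.abs(s-s0).sum(2)>120; d[:, :]=d
for n,(x0,y0,x1,y1) in dict(rack=(120,215,220,320),bottle=(262,255,310,332),shortkey=(352,243,380,258)).items(): print(n,d[y0:y1,x0:x1].mean().round(3))
E
```

```text
along 4.87 lateral 1.26 z 248.46 rot [-3.1339 -0.0053 -0.0941] F [-0.6  0.6 -0.7] M [0.02 0.01 0.01] clk 22.1
tip low [247.7 137. ] [ 97  98  98  99  99  98  97  96  97 102 108 109 109 111 113 115 116 116
 116]
barrel edge [247.6 156.2] [117 118 119 119 119 120 121 124 128 132 136 139 140 141 141 140 140 140
 139]
barL [169.5 152.3] [ 93  84  80  80  84  86  90 102 121 134 140 142 143 144 144 144 143 142
 141]
barR [325.7 151.8] [160 136  97  84 103 136 157 157 144 145 179 208 223 230 231 232 231 231
 230]
roller home [291.7 235.9] [129 130 130 130 130 130 132 139 152 168 181 189 192 193 193 193 185 162
 118]
rack 0.002
bottle 0.0
shortkey 0.0
```

```bash
python3 -c "
from rig import r
print(r.sense()['clock']); print(r.sign_off())"
```

```text
22.2
the job is handed in; nothing more can be done
None
```

The rotor is fitted and the job is handed in at 22.2 s. The long key is in the slot and the rotor hangs on the shaft over it, up against the shoulder.

- **Key:** it touched down at TCP z 138.3, against 138 expected for the slot's floor. The wrist picture then showed it fully inside the slot with a small gap at each end, resting slightly towards the slot's +x side.
- **Rotor:** it slid over the key without measurable resistance and stopped within 1 mm of the expected shoulder plane. After release I pushed evenly on the bar; it did not move between 7 and 10 N.
- **Last picture check:** the shaft tip lay within 0.1 px and the barrel's outer edge within about 0.5 px (0.4 mm) of where they belong fully home.
- **Other things:** the rack, bottle and short key showed no change in the scene view. The gripper was clear, with no force on it. I did not compare the screwdriver's position; it only appears lying on the bench in the pictures.

Two points did not fully agree or were not measured:
- **Roll:** the rotor hangs rolled by roughly 0.05 rad. I take this to be the play between key and keyway, because the scene view fits roll better than a skewed seat.
- **Switch lever:** I saw it swung in beside the flange but did not measure its angle.

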